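Pack the window-cleaning caddy on the egress sill

TASK

Pack the window-cleaning kit into the white caddy: lay the squeegee head flat in the wide recess and the scraper flat in the narrow recess, and only when both are in, stand the glass trigger spray bottle upright in the round well, set down gently and never tipped over. The capped bottle, the wooden brush head and the spare crank handle are not part of the kit: leave them where they are.

Things in the scene. Friction and masses are not known exactly. Their poses are not given: they have to be found in the camera images.
- caddy: White plastic bucket caddy, fixed: open tray 294 (x) x 164 (y) mm, walls 5 mm thick, 45 mm high, holding three white inserts at x = -94, 0, +94 mm in any order. Origin: centre of underside, on the sill. A thin steel bail is folded down around its +x end, up to 25 mm beyond that end and 7 mm beyond the sides, below the rim. Nothing of it is higher than 45 mm.
- well_insert: White block 92 x 152 x 40 mm (x, y, z), fixed in the caddy at the caddy's yaw, its top flush with the rim. In its top a centred ROUND well, 80 mm diameter, 34 mm deep (floor 6 mm above the origin). Origin: centre of underside, 5 mm above the sill. Place of the spray bottle.
- wide_insert: White block 92 x 152 x 40 mm (x, y, z), fixed in the caddy at the caddy's yaw, top flush with the rim. In its top a centred WIDE rectangular recess, 82 mm (x) by 140 mm (y), 20 mm deep (floor 20 mm above the origin). Origin: centre of underside, 5 mm above the sill. Place of the squeegee head.
- narrow_insert: White block 92 x 152 x 40 mm (x, y, z), fixed in the caddy at the caddy's yaw, top flush with the rim. In its top a centred NARROW rectangular recess, 54 mm (x) by 140 mm (y), 12 mm deep (floor 28 mm above the origin). Origin: centre of underside, 5 mm above the sill. Place of the scraper.
- spray_bottle: Upright glass bottle, 0.34 kg: body 56 mm diameter to 105 mm height, neck 23 mm; on top a black spray head 26 mm wide (y), x = -49 to +25 mm, 162 to 192 mm above origin, nozzle to x = -57 mm, steel trigger lever below it at x = -26 to -52 mm, down to 121 mm height. Origin: on the axis, underside. Grasp from above across the head's 26 mm (y) at the axis. Any yaw fits the well.
- squeegee_head: T-shaped, lying flat, 0.14 kg: aluminium channel with black rubber strip, 116 mm long (y), 20 mm tall, x = -32 to -13 mm; steel pole socket 24 mm wide (y), 22 mm tall, on to x = +30 mm. Origin: mid footprint, underside. Grasp from above across the socket (y) at x = +8 mm. Lies in its recess either way round, its y along the insert's y.
- scraper: Hand scraper lying flat, 0.12 kg: grey handle 24 mm wide (y), 30 mm tall, x = -60 to +32 mm; dark steel head 36 mm wide, 20 mm tall, with thin blade, to x = +60 mm. Origin: mid length, underside. Grasp from above across the handle (y) at the origin, by its upper half so that the fingers stay over the insert's rim. Lies in its recess either way round, its x along the insert's y.
- capped_bottle: Look-alike, not of the kit: the same upright glass bottle, 56 mm diameter, with a plain round black screw cap (34 mm) and no trigger; 165 mm tall. Origin: centre of underside.
- brush_head: Look-alike, not of the kit: T-shaped wooden brush head lying flat, wood block 112 mm long (y), x = -34 to 0 mm, 34 mm tall, grey bristles below; wooden socket 26 mm wide, 30 mm tall, to x = +40 mm. Origin: on the underside where block meets socket.
- crank_handle: Look-alike, not of the kit: spare window crank lying flat, flat aluminium arm 18 mm wide, 12 mm tall along x; round steel hub (28 mm, 26 mm tall) at x = -46 mm, upright black knob (20 mm, 34 mm tall) at x = +48 mm. Overall 120 mm. Origin: mid length, underside.

How it is judged (in metres and radians):
On the way, in this order (a step that is already met when the one before it is completed fails the run):
1. the squeegee head lies in the wide recess and the scraper in the narrow recess (horizontal distance between squeegee_head and wide_insert below 0.022 m and z of squeegee_head in the frame of wide_insert between 0.014 and 0.026 m and angle between each of squeegee_head, scraper's own z axis and vertical below 0.12 rad and horizontal distance between scraper and narrow_insert below 0.022 m and z of scraper in the frame of narrow_insert between 0.022 and 0.034 m), for 0.2 s.
2. then the spray bottle stands in the round well (horizontal distance between spray_bottle and well_insert below 0.018 m and z of spray_bottle in the frame of well_insert between 0 and 0.012 m and angle between spray_bottle's own z axis and vertical below 0.12 rad), for 0.2 s.
At the end, for the whole second after the job is handed in: Squeegee head flat in the wide recess, scraper flat in the narrow one (origins within 22 mm of the insert centre), spray bottle upright in the round well (within 18 mm of its centre); each within 6 mm of the recess floor and 0.12 rad of level; all released and at rest (all of step 1 and all of step 2 and linear speed of each of squeegee_head, scraper, spray_bottle below 0.02 m/s and angular speed of each of squeegee_head, scraper, spray_bottle below 0.2 rad/s); the robot touches nothing.
It fails at once if a look-alike is moved more than 20 mm or tipped over (distance of any of capped_bottle, brush_head, crank_handle from where it was at the start of the episode above 0.02 m or angle between any of capped_bottle, brush_head, crank_handle's own z axis and vertical above 0.4 rad).
It fails at once if the glass spray bottle is tipped by more than 0.6 rad (angle between spray_bottle's own z axis and vertical above 0.6 rad).
It fails at once if the spray bottle is dropped or banged into the well (over 60 N) (contact force between spray_bottle and well_insert above 60 N).
It also fails if it takes over 96 s, if anything falls off the work surface, if the arm or the gripper's body presses on something with over 40 N, if the wrist force passes 120 N, or if a joint passes its speed limit or range.

ROBOT

A 7-joint arm with a two-finger parallel gripper is mounted at the origin on the work surface. World frame = base frame: x ahead of the robot, y to its left, z up, the work surface at z = 0. Lengths are in m, angles in degrees, forces in N, time in s.
With the tool pointing down it reaches from about 0.375 to 0.925 m from the base axis. Payload 3.1 kg.
Tool frame: the origin (TCP) lies midway between the tips of the shut fingers; the grasp point (between the pads) lies ctrl.tcp_to_grasp behind it (ctrl.tcp_to_grasp is the distance from the TCP to the grasp point, in m); z points along the fingers, y is the line along which they close (so a half turn about z gives the same grasp; the last joint's range is limited). The gripper opens to 85 mm and grips with 20 to 120 N. Pads are 22 mm wide; open, the fingers measure 114 mm over their backs; the gripper's body (76 mm by 85 mm) begins 54 mm behind the grasp point. The pads swing forward as they close: fully open they stand 13 mm farther back than shut.
Start: joints at [-70.176, 21.939, 2.515, 91.553, -1.026, 66.532, -2.859], TCP at [0.279, 0.587, 0.204] pointing down, gripper open.
Joint ranges: [-149.38, 149.38], [-23.57, 123.04], [-84.95, 90], [0, 143.3], [-89.99, 269.99], [3.08, 112.72], [-163.45, 163.45]. Speed limits (degrees/s): [159.86, 159.86, 180, 180, 180, 180, 180].

INTERFACE

Orientations are given as [roll, pitch, yaw] about the fixed x, y, z axes, in that order (R = Rz(yaw) Ry(pitch) Rx(roll)).
In Python, from station import ctrl, cams gives the robot as it stands.
- The arm moves only by the tool drive_tool, never from a script. Its argument "commands" is a list of rows, each an object with "dp": the shift along the tool's x, y, z as a fraction of full scale, a list of three; "spin": the turn about the tool's z as a fraction of full scale; "grip": the opening, from -1 (shut) to 1 (fully open). In form: [{"dp": [tx, ty, tz], "spin": spin, "grip": grip}, ...]. A call has 1 to 12 rows; each row is the pose to reach, as a shift and turn from the pose commanded when the call began, along the tool's axes at that moment, turning the shorter way round; what a row does not reach only later rows make up. Full scale, the value 1, is 75 cm for a shift and pi rad for a turn. A row lasts 1/12 s, in which the tool goes at most 41.7 mm and 7.16 degrees, less where a joint would pass 70% of its speed; a pose out of reach is approached as far as the arm can. A call with a number of a shift or a turn outside -1 to 1 is refused whole. A call with a gripper value outside its range is refused whole. The fingers move at their own pace and stop on an object; "force" is the grip in N (left out, the last holds). Time passes only in rows, so rows that repeat a pose let the fingers close. It gives the time, the measured TCP pose, the force, the opening and the grip force at its end, in the units of the state.
- ctrl.sense(): the state, without advancing time (a new reading comes with each control period).
- cams.read_camera(name): name is "scene" or "top"; returns a dict with "pixels" (420x560x3 uint8, red, green, blue), "range_z" (420x560 float32, m along the optical axis (not along the pixel's ray), 0 where there is no reading), "K" (3x3 intrinsics, pixels), "distortion" ([k1, k2, p1, p2, k3] as OpenCV has them; the pictures are not rectified), "world_from_camera" (4x4, takes a point from camera to world coordinates). Camera axes: x right, y down, z forward; pixel columns grow to the right and rows downward; lengths in m; the calibration is good to about 2 mm. A picture is of the moment at which its call begins.
- ctrl.sign_off(): hands the job in; it is judged then, once.
The state is a dict: "time": time; "joints": joint angles; "joint_velocities": joint speeds; "effort": joint torques, N m; "position": TCP position; "orientation": TCP orientation; "wrist_force": force on the tool from outside, world axes, zero at the start; "torque": the same for the moment, N m; "gripper_width": opening from 0.0 (shut) to 1.0 (fully open); "gripper_force": force on a finger pad.
Only numpy, scipy, OpenCV 4.12 (cv2) and the standard library are available. Lean on these libraries where they do the work, as an engineer would, in place of code of your own. Each camera call takes 0.05 s, during which the arm holds its last target. There are 200 camera calls.

## Working session

There is one attempt and no reset: what is moved stays moved. The work goes in short steps, Python scripts to look and compute and a tool call to move; the robot and the scene stay as the last step left them, time stands still between calls to the robot, and variables do not carry over. Pictures are saved under pics/ and viewed, at most 14 in all, crops included, and the job is handed in when it is done.

Besides the shell and the picture viewer there is one more tool, called after ">>>" as a command line: name --argument value ..., lists and objects as JSON in quotes. drive_tool: Moves the arm, as the interface text tells. Shift numbers are shares of 75 cm and turn numbers shares of pi rad, none past 1 either way. Its arguments: {"type":"object","properties":{"commands":{"type":"array"},"force":{"type":"number"}},"required":["commands"]}

```bash
mkdir -p pics && python3 - <<'E'
from station import ctrl,cams
import cv2,numpy as np
for n in("scene","top"):
    d=cams.read_camera(n); cv2.imwrite(f"pics/{n}0.png",cv2.resize(d["pixels"][:,:,::-1],(800,600),interpolation=cv2.INTER_CUBIC)); np.savez(f"{n}0.npz",**d)
    print(n,d["K"].tolist(),d["distortion"],d["world_from_camera"].round(3).tolist())
s=ctrl.sense();print(s,ctrl.tcp_to_grasp)
E
```

```text
scene [[517.0787174332792, 0.0, 282.28017545781194], [0.0, 517.0787174332792, 212.46027422492577], [0.0, 0.0, 1.0]] [-0.11227797  0.          0.          0.          0.        ] [[0.812, 0.493, -0.312, 0.986], [0.583, -0.697, 0.418, -0.641], [-0.012, -0.522, -0.853, 1.321], [0.0, 0.0, 0.0, 1.0]]
top [[513.0799078792418, 0.0, 278.13571205022686], [0.0, 513.0799078792418, 212.76058144378663], [0.0, 0.0, 1.0]] [-0.15927554  0.          0.          0.          0.        ] [[0.008, -0.978, 0.21, 0.268], [-1.0, -0.008, 0.002, -0.014], [-0.0, -0.21, -0.978, 1.314], [0.0, 0.0, 0.0, 1.0]]
{'time': 0.1, 'joints': array([-70.17853926,  21.98776558,   2.51104738,  91.6398744 ,
        -1.02549834,  66.53170807,  -2.85938015]), 'joint_velocities': array([ 0.0368053 , -0.00605959,  0.06533152, -0.32153069, -0.00722087,
       -0.15931994,  0.06896404]), 'effort': array([ 2.50858575e-03, -4.34723532e+01,  1.02934856e+00, -2.50458366e+01,
        1.08984282e-02,  5.36816107e-03,  1.12753531e-05]), 'position': array([0.27866815, 0.58621798, 0.20310875]), 'orientation': array([-1.79863305e+02,  7.04335402e-03,  1.54579876e+02]), 'wrist_force': array([-0.15390689,  0.23737928, -0.20312491]), 'torque': array([-0.00855738,  0.03086399, -0.04780573]), 'gripper_force': 0.0, 'gripper_width': 0.9981831441621842} 0.0187
```

View pics/top0.png

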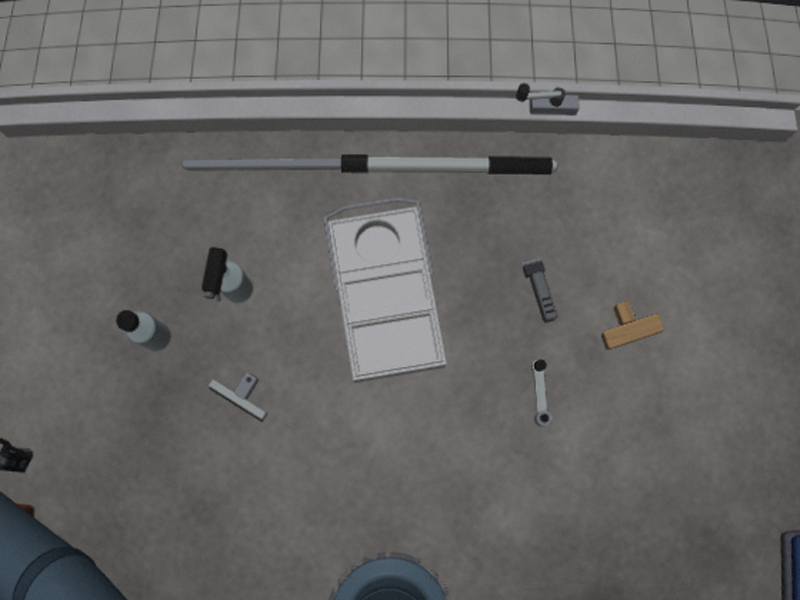

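View pics/scene0.png

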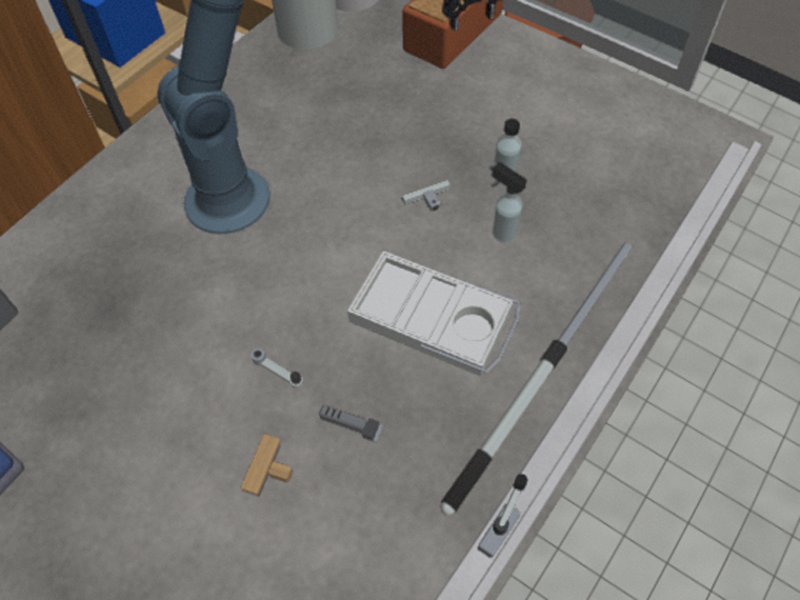

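The top view shows the caddy centred near (387,292) of the 800x600 picture, with the well at the far end (377,240), narrow in the middle (388,300) and wide nearest (397,345). The spray bottle head is at (215,272), the capped bottle at (128,320), the squeegee at (240,395), the scraper at (540,290), the crank at (541,392) and the brush at (632,328).

```bash
cat >h.py <<'E'
import numpy as np,cv2
def load(n):return dict(np.load(n+".npz"))
def cloud(d):
    h,w=d["range_z"].shape;u,v=np.meshgrid(np.arange(w),np.arange(h))
    p=cv2.undistortPoints(np.stack([u,v],-1).reshape(-1,1,2).astype(float),d["K"],d["distortion"]).reshape(h,w,2)
    z=d["range_z"][...,None];c=np.concatenate([p*z,z],-1);T=d["world_from_camera"]
    return c@T[:3,:3].T+T[:3,3]
def px(d,uv,z):
    p=cv2.undistortPoints(np.array(uv,float).reshape(-1,1,2),d["K"],d["distortion"]).reshape(-1,2)
    T=d["world_from_camera"];r=np.c_[p,np.ones(len(p))]@T[:3,:3].T;o=T[:3,3]
    return o+r*((z-o[2])/r[:,2])[:,None]
E
python3 - <<'E'
from h import *
d=load("top0");im=d["pixels"][:,:,::-1]
def crop(x,y,w,h,s=4):
    c=cv2.resize(im[y:y+h,x:x+w],None,fx=s,fy=s,interpolation=cv2.INTER_CUBIC);return cv2.convertScaleAbs(c,alpha=1.4)
cv2.imwrite("pics/c1.png",np.hstack([crop(223,135,95,135),crop(138,165,60,135),crop(360,175,40,135)]))
W=cloud(d);z=W[...,2]
print("table",np.median(z[250:290,200:240]))
def fit(name,x,y,w,h,lo,hi):
    s=W[y:y+h,x:x+w].reshape(-1,3);s=s[(s[:,2]>lo)&(s[:,2]<hi)]
    r=cv2.minAreaRect(s[:,:2].astype(np.float32));print(name,len(s),np.round(r[0],4),np.round(r[1],4),round(r[2],1),s[:,2].min().round(3),np.percentile(s[:,2],[50,95]).round(3))
fit("caddy",225,140,93,130,.038,.06)
fit("squ",140,258,50,40,.008,.05)
fit("scr",362,178,32,50,.01,.05)
fit("crank",365,248,28,52,.006,.05)
fit("brush",415,208,55,40,.01,.06)
fit("head",135,170,40,42,.155,.21)
fit("cap",78,212,24,28,.14,.19)
E
```

```text
table -0.0015052406779919592
caddy 3706 [0.5761 0.0109] [0.3173 0.1783] 10.3 0.038 [0.043 0.048]
squ 436 [0.3884 0.262 ] [0.1172 0.0599] 59.8 0.008 [0.018 0.023]
scr 480 [ 0.5762 -0.2763] [0.1171 0.0374] 18.9 0.01 [0.026 0.033]
crank 365 [ 0.389  -0.2809] [0.1164 0.0508] 1.9 0.006 [0.013 0.033]
brush 740 [ 0.5171 -0.4333] [0.0751 0.1126] 17.5 0.012 [0.032 0.036]
head 448 [0.5601 0.2861] [0.0286 0.0804] 81.5 0.156 [0.188 0.193]
cap 191 [0.4857 0.4325] [0.0338 0.033 ] 35.1 0.142 [0.162 0.166]
```

View pics/c1.png

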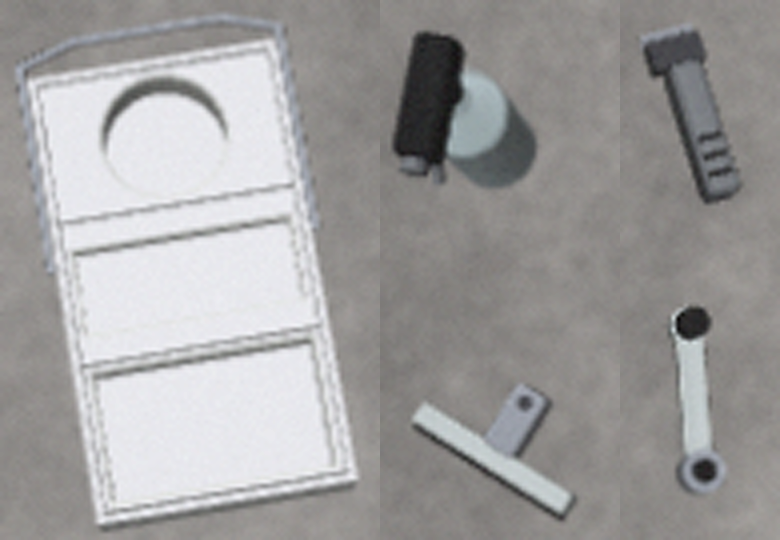

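```bash
python3 - <<'E'
from h import *
d=load("top0")
def P(l,x0,y0,ox,z):
    a=np.array(l,float);return px(d,np.c_[(a[:,0]-ox+.5)/4-.5+x0,(a[:,1]+.5)/4-.5+y0],z)[:,:2]
def show(n,p):
    print(n,p.round(4).tolist())
def yaw(a,b):v=b-a;return round(np.degrees(np.arctan2(v[1],v[0])),1),round(np.linalg.norm(v),4)
c=P([(30,80),(275,42),(355,474),(98,516)],223,135,0,.045);show("rim",c);print(c.mean(0),yaw(c[3],c[0]),yaw(c[2],c[1]),yaw(c[2],c[3]),yaw(c[1],c[0]))
w=P([(165,137),(100,140),(229,135),(165,76)],223,135,0,.045);show("well",w)
n=P([(73,252),(290,218),(93,374),(312,340)],223,135,0,.045);show("narrow far L,R; wide far L,R",n)
s=P([(421,403),(577,494),(563,517),(412,422),(523,384),(551,399)],138,165,380,.02);show("squ",s);print(yaw(s[1],s[0]))
r=P([(722,195),(667,30),(686,107)],360,175,620,.025);show("scr",r);print(yaw(r[0],r[1]),(r[0]+r[1])/2)
h=P([(415,32),(464,40),(445,160),(395,150)],138,165,380,.19);show("head",h);print(yaw(h[3],h[0]),yaw(h[2],h[1]),h.mean(0))
# body of bottle from depth both cams
for nme in("top0","scene0"):
    q=load(nme);W=cloud(q).reshape(-1,3);m=(abs(W[:,0]-.575)<.07)&(abs(W[:,1]-.285)<.06)
    for lo,hi in((.03,.10),(.17,.21),(.18,.21)):
        s=W[m&(W[:,2]>lo)&(W[:,2]<hi)]
        if len(s)>10:print(nme,lo,len(s),[(np.round(v,4).tolist() if not np.isscalar(v) else round(v,1)) for v in cv2.minAreaRect(s[:,:2].astype(np.float32))],s[:,:2].mean(0).round(4))
    W=W[(W[:,2]>.008)&(W[:,2]<.05)]
    for k,cx,cy in(("squ",.388,.262),("scr",.576,-.276),("caddy",.576,.011)):
        R=.18 if k=="caddy" else .08
        s=W[(np.hypot(W[:,0]-cx,W[:,1]-cy)<R)];
        if k=="caddy":s=s[s[:,2]>.04]
        print(nme,k,len(s),[(np.round(v,4).tolist() if not np.isscalar(v) else round(v,1)) for v in cv2.minAreaRect(s[:,:2].astype(np.float32))])
E
```

```text
rim [[0.694, 0.1145], [0.7212, -0.0448], [0.4381, -0.0953], [0.4105, 0.0643]]
[0.56596758 0.00967696] (np.float64(10.1), np.float64(0.2879)) (np.float64(10.1), np.float64(0.2876)) (np.float64(99.8), np.float64(0.162)) (np.float64(99.7), np.float64(0.1616))
well [[0.6558, 0.0261], [0.6535, 0.068], [0.6575, -0.0152], [0.6973, 0.0267]]
narrow far L,R; wide far L,R [[0.579, 0.0836], [0.6024, -0.0546], [0.5001, 0.0692], [0.523, -0.0686]]
squ [[0.4055, 0.3201], [0.3494, 0.217], [0.3348, 0.2253], [0.3932, 0.3253], [0.4187, 0.2545], [0.4094, 0.236]]
(np.float64(61.5), np.float64(0.1174))
scr [[0.5189, -0.2875], [0.6286, -0.2551], [0.5769, -0.2659]]
(np.float64(16.4), np.float64(0.1144)) [ 0.57373294 -0.27129186]
head [[0.6014, 0.2928], [0.5966, 0.2636], [0.5258, 0.2703], [0.5314, 0.2997]]
(np.float64(-5.7), np.float64(0.0703)) (np.float64(-5.4), np.float64(0.0712)) [0.5638017  0.28160479]
top0 0.03 178 [[0.5674, 0.2708], [0.0241, 0.0542], 50.9] [0.5625 0.2688]
top0 0.17 434 [[0.5601, 0.2861], [0.0286, 0.0804], 81.5] [0.5601 0.2838]
top0 0.18 384 [[0.5601, 0.2861], [0.0286, 0.0804], 81.5] [0.5606 0.2848]
top0 squ 436 [[0.3884, 0.262], [0.1172, 0.0599], 59.8]
top0 scr 490 [[0.5765, -0.2698], [0.1198, 0.0524], 2.8]
top0 caddy 3306 [[0.5758, 0.0109], [0.317, 0.1776], 10.5]
scene0 0.03 246 [[0.5837, 0.2703], [0.0526, 0.0289], 19.5] [0.5864 0.2663]
scene0 0.17 270 [[0.5613, 0.2857], [0.0315, 0.0846], 84.7] [0.5665 0.281 ]
scene0 0.18 213 [[0.5613, 0.2857], [0.0315, 0.0846], 84.7] [0.5652 0.2824]
scene0 squ 279 [[0.3723, 0.2573], [0.1047, 0.1232], 17.6]
scene0 scr 466 [[0.5863, -0.2891], [0.1275, 0.0851], 6.3]
scene0 caddy 2559 [[0.5785, 0.0109], [0.3217, 0.1795], 11.0]
```

The enlarged crop shows the well centre at (165,137), the far rims of the narrow recess (73,252)–(290,218) and the wide one (93,374)–(312,340), the squeegee socket end at (537,391), the scraper handle end at (722,195) and the spray head with its nozzle towards the robot at (412,165). I put the caddy centre at about (.5635,.0097), yaw 9.8°.

```bash
cat >m.py <<'E'
import sys,numpy as np
from station import ctrl
# python3 m.py x y z yaw ; prints dp, spin from measured pose
s=ctrl.sense();p=s["position"];yw=s["orientation"][2]
print("t",round(s["time"],2),"p",p.round(4),s["orientation"].round(2),"F",s["wrist_force"].round(1),"w",round(s["gripper_width"]*85,1),"gf",round(s["gripper_force"],1),"j",s["joints"].round(0))
a=list(map(float,sys.argv[1:]))
for i in range(0,len(a),4):
    x,y,z,w=a[i:i+4];t=np.radians(yw);dx,dy,dz=np.array([x,y,z])-p
    c,q=np.cos(t),np.sin(t)
    print("dp",np.round(np.array([c*dx+q*dy, q*dx-c*dy, -dz])/.75,4),"spin",round(((yw-w+180)%360-180)/180,4))
E
python3 - <<'E'
from h import *
d=load("top0")
f=lambda l:px(d,np.c_[(np.array([a[0] for a in l])-620+.5)/4-.5+360,(np.array([a[1] for a in l])+.5)/4-.5+175],.03)[:,:2]
r=f([(740,183),(703,66)]);v=r[1]-r[0];v/=np.linalg.norm(v);print(np.degrees(np.arctan2(v[1],v[0])),"handle end->origin",r[0]+12*.001*np.array([-v[1],v[0]])+.06*v)
E
python3 m.py .3965 .2571 .1 150
```

```text
15.45654514299135 handle end->origin [ 0.58044329 -0.27087838]
t 0.1 p [0.2787 0.5862 0.2031] [-1.7986e+02  1.0000e-02  1.5458e+02] F [-0.2  0.2 -0.2] w 84.8 gf 0.0 j [-70.  22.   3.  92.  -1.  67.  -3.]
dp [-0.3303 -0.3289  0.1375] spin 0.0254
```

>>> drive_tool --commands '[{"dp": [-0.33,-0.329,0.1375],"spin": 0.0254,"grip": 0.3},{"dp": [-0.33,-0.329,0.1375],"spin": 0.0254,"grip": 0.3},{"dp": [-0.33,-0.329,0.1375],"spin": 0.0254,"grip": 0.3},{"dp": [-0.33,-0.329,0.1375],"spin": 0.0254,"grip": 0.3},{"dp": [-0.33,-0.329,0.1375],"spin": 0.0254,"grip": 0.3},{"dp": [-0.33,-0.329,0.1375],"spin": 0.0254,"grip": 0.3},{"dp": [-0.33,-0.329,0.1375],"spin": 0.0254,"grip": 0.3},{"dp": [-0.33,-0.329,0.1375],"spin": 0.0254,"grip": 0.3},{"dp": [-0.33,-0.329,0.1375],"spin": 0.0254,"grip": 0.3},{"dp": [-0.33,-0.329,0.1375],"spin": 0.0254,"grip": 0.3},{"dp": [-0.33,-0.329,0.1375],"spin": 0.0254,"grip": 0.3},{"dp": [-0.33,-0.329,0.1375],"spin": 0.0254,"grip": 0.3}]' --force 40

```text
time: 1.1
position: [0.3965, 0.2584, 0.1012]
orientation: [180.0, -0.0, 150.0]
wrist_force: [-0.6, 0.7, 0.6]
gripper_width: 0.652
gripper_force: 0.0
```

```bash
python3 m.py .3965 .2571 .005 150
```

```text
t 1.1 p [0.3965 0.2584 0.1012] [ 1.7998e+02 -2.0000e-02  1.5000e+02] F [-0.6  0.7  0.6] w 55.4 gf 0.0 j [-49.  10.  12. 121.  -3.  49.  25.]
dp [-0.0009 -0.0015  0.1283] spin -0.0
```

>>> drive_tool --commands '[{"dp": [0,-0.001,0.04],"spin": 0,"grip": 0.3},{"dp": [0,-0.001,0.08],"spin": 0,"grip": 0.3},{"dp": [0,-0.001,0.105],"spin": 0,"grip": 0.3},{"dp": [0,-0.001,0.12],"spin": 0,"grip": 0.3},{"dp": [0,-0.001,0.127],"spin": 0,"grip": 0.3},{"dp": [0,-0.001,0.127],"spin": 0,"grip": -1},{"dp": [0,-0.001,0.127],"spin": 0,"grip": -1},{"dp": [0,-0.001,0.127],"spin": 0,"grip": -1},{"dp": [0,-0.001,0.127],"spin": 0,"grip": -1},{"dp": [0,-0.001,0.127],"spin": 0,"grip": -1},{"dp": [0,-0.001,0.127],"spin": 0,"grip": -1},{"dp": [0,-0.001,0.127],"spin": 0,"grip": -1}]' --force 40

```text
time: 2.1
position: [0.3966, 0.2574, 0.0065]
orientation: [180.0, 0.0, 150.0]
wrist_force: [-0.6, -0.1, 0.4]
gripper_width: 0.005
gripper_force: 0.0
```

```bash
python3 m.py .3965 .2571 .09 150 .4788 -.0049 .09 189.8
```

```text
t 2.1 p [0.3966 0.2574 0.0065] [1.7995e+02 1.0000e-02 1.4999e+02] F [-0.6 -0.1  0.4] w 0.4 gf 0.0 j [-48.  20.  11. 124.  -6.  37.  28.]
dp [-1.000e-04 -5.000e-04 -1.114e-01] spin -0.0
dp [-0.2699 -0.2481 -0.1114] spin -0.2212
```

```bash
cat >shot.py <<'E'
# python3 shot.py name x y w h scale cam
import sys;from h import *;from station import cams
n,x,y,w,h,s,c=sys.argv[1:];x,y,w,h,s=map(int,(x,y,w,h,s))
d=cams.read_camera(c);np.savez(n+".npz",**d)
cv2.imwrite(f"pics/{n}.png",cv2.convertScaleAbs(cv2.resize(d["pixels"][y:y+h,x:x+w,::-1],None,fx=s,fy=s,interpolation=cv2.INTER_CUBIC),alpha=1.4))
E
python3 shot.py a1 260 80 133 100 6 scene
```

```text
(no output)
```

View pics/a1.png

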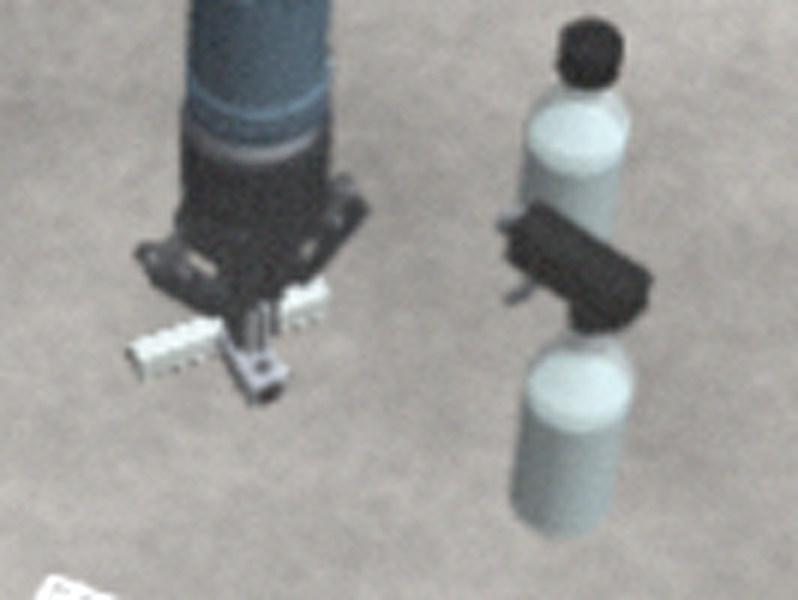

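```bash
python3 - <<'E'
from h import *
d=load("a1");T=np.linalg.inv(d["world_from_camera"])
pts=np.array([[.3966,.2574,.0065],[.3966,.2574,.025],[.3966,.2574,.06]])
uv=cv2.projectPoints(pts,cv2.Rodrigues(T[:3,:3])[0],T[:3,3],d["K"],d["distortion"])[0][:,0]
print((uv-[260,80])*6)
# squeegee in before/after scene: pixel-crop projections of nominal socket end + channel ends
o=np.array([.3896,.2611]);ex=np.array([.866,-.5]);ey=np.array([.5,.866])
q=np.array([[*(o+ex*a+ey*b),z] for a,b,z in((.03,-.012,.022),(.03,.012,.022),(-.0225,.058,.02),(-.0225,-.058,.02))])
uv=cv2.projectPoints(q,cv2.Rodrigues(T[:3,:3])[0],T[:3,3],d["K"],d["distortion"])[0][:,0];print((uv-[260,80])*6)
z=d["range_z"];W=cloud(d)
for c,r in((258,365),(262,345),(262,320),(255,300),(180,340)):
    print(c,r,W[80+r//6,260+c//6].round(4))
c=load("scene0")["pixels"][80:180,260:393,::-1];cv2.imwrite("pics/a1b.png",np.hstack([cv2.convertScaleAbs(cv2.resize(k[35:75,15:65],None,fx=8,fy=8,interpolation=cv2.INTER_CUBIC),alpha=1.4) for k in(c,d["pixels"][80:180,260:393,::-1])]))
E
```

```text
[[244.62063978 369.26717689]
 [245.25022285 347.39681137]
 [246.47005433 304.90998429]]
[[242.12525385 387.52668403]
 [282.56492786 372.87470702]
 [316.25696685 280.19309312]
 [123.39136446 348.85635864]]
258 365 [0.4041 0.2589 0.0181]
262 345 [0.407  0.2537 0.0404]
262 320 [0.4054 0.2555 0.0572]
255 300 [0.4061 0.2481 0.0792]
180 340 [0.3599 0.2485 0.0178]
```

View pics/a1b.png

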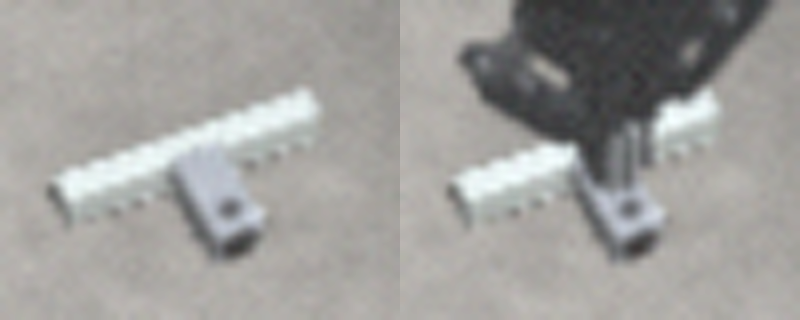

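```bash
python3 - <<'E'
from h import *
from station import cams
t=cams.read_camera("top");np.savez("a1t.npz",**t)
d=load("a1");W=cloud(d);W0=cloud(load("scene0"))
ch=(abs(d["range_z"]-load("scene0")["range_z"])>.008)
s=W[ch];s=s[(np.hypot(s[:,0]-.3966,s[:,1]-.2574)<.05)&(s[:,2]<.12)]
for lo in np.arange(0,.12,.01):
    q=s[(s[:,2]>=lo)&(s[:,2]<lo+.01)]
    if len(q):print(round(lo,2),len(q),q.mean(0).round(4),q.min(0).round(3),q.max(0).round(3))
E
```

```text
0.0 38 [0.4033 0.2538 0.0046] [0.352 0.212 0.   ] [0.438 0.301 0.01 ]
0.01 16 [0.3856 0.263  0.0143] [0.358 0.231 0.011] [0.407 0.306 0.018]
0.02 12 [0.3934 0.2656 0.0249] [0.357 0.247 0.021] [0.423 0.304 0.029]
0.03 5 [0.4012 0.2511 0.0369] [0.391 0.247 0.033] [0.406 0.256 0.039]
0.04 15 [0.4027 0.2535 0.0452] [0.386 0.244 0.04 ] [0.411 0.269 0.05 ]
0.05 19 [0.4029 0.2509 0.0542] [0.387 0.241 0.05 ] [0.41  0.269 0.059]
0.06 19 [0.4039 0.2511 0.0645] [0.392 0.243 0.061] [0.414 0.263 0.069]
0.07 20 [0.4064 0.2557 0.0763] [0.379 0.241 0.07 ] [0.422 0.274 0.08 ]
0.08 60 [0.4039 0.2529 0.0856] [0.378 0.222 0.08 ] [0.426 0.292 0.09 ]
0.09 47 [0.4047 0.2563 0.095 ] [0.376 0.215 0.09 ] [0.43  0.296 0.099]
0.1 50 [0.4095 0.2533 0.1054] [0.385 0.21  0.1  ] [0.433 0.295 0.11 ]
0.11 44 [0.406  0.2497 0.115 ] [0.362 0.212 0.11 ] [0.429 0.296 0.12 ]
```

>>> drive_tool --commands '[{"dp": [0,0,-0.05],"spin": 0,"grip": -1},{"dp": [0,0,-0.1],"spin": 0,"grip": -1},{"dp": [0,0,-0.1],"spin": 0,"grip": -1},{"dp": [0,0,-0.1],"spin": 0,"grip": -1}]'

```text
time: 2.53
position: [0.3985, 0.259, 0.0835]
orientation: [179.7, 0.1, 150.0]
wrist_force: [-0.2, 0.3, -0.3]
gripper_width: -0.0
gripper_force: 0.0
```

```bash
python3 shot.py a2 270 90 80 60 10 scene; python3 - <<'E'
from h import *
from station import ctrl
s=ctrl.sense();p=s["position"];print(p,s["wrist_force"])
d=load("a2");T=np.linalg.inv(d["world_from_camera"])
uv=cv2.projectPoints(np.array([p,p+[0,0,.0187],p+[0,0,.0727]]),cv2.Rodrigues(T[:3,:3])[0],T[:3,3],d["K"],d["distortion"])[0][:,0];print((uv-[270,90]+.5)*10)
E
```

```text
[0.39687253 0.25779686 0.0818338 ] [-0.00705564  0.23206647 -1.40113724]
[[318.5175206  367.33430033]
 [319.66607115 327.60847203]
 [323.094733   208.54370632]]
```

View pics/a2.png

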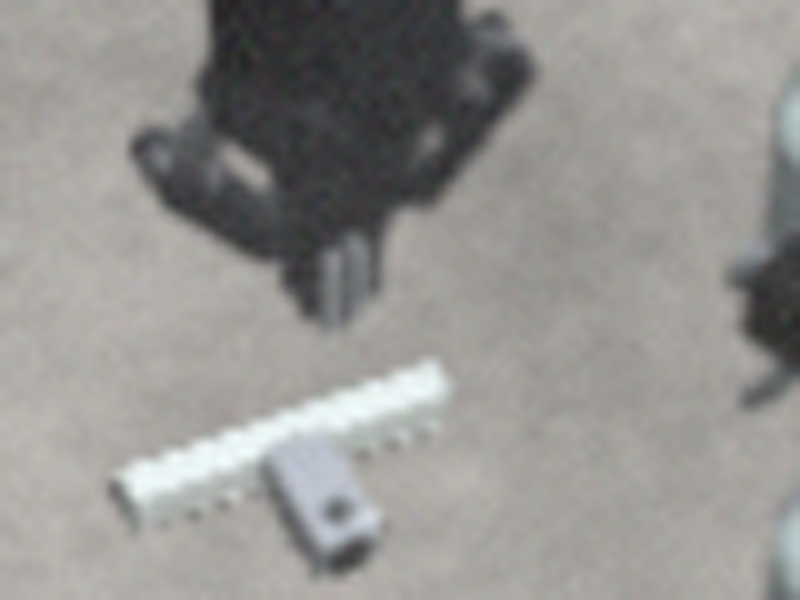

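The fingertips show at (333,325), but the reported TCP projects to (319,367). So the tips really sit about 19 mm above the reported TCP, and the fingers closed above the socket. I'll grasp about 18 mm lower.

>>> drive_tool --commands '[{"dp": [0,0,0.01],"spin": 0,"grip": 0.3},{"dp": [0,0,0.02],"spin": 0,"grip": 0.3},{"dp": [0,0,0.03],"spin": 0,"grip": 0.3},{"dp": [0,0,0.04],"spin": 0,"grip": 0.3},{"dp": [0,0,0.06],"spin": 0,"grip": 0.3},{"dp": [0,0,0.08],"spin": 0,"grip": 0.3},{"dp": [0,0,0.1],"spin": 0,"grip": 0.3},{"dp": [0,0,0.107],"spin": 0,"grip": 0.3},{"dp": [0,0,0.115],"spin": 0,"grip": 0.3},{"dp": [0,0,0.122],"spin": 0,"grip": 0.3},{"dp": [0,0,0.122],"spin": 0,"grip": 0.3}]'

```text
time: 3.5
position: [0.3957, 0.2568, -0.0114]
orientation: [-179.9, -0.0, 150.0]
wrist_force: [0.5, -0.4, -0.8]
gripper_width: 0.65
gripper_force: 0.0
```

>>> drive_tool --commands '[{"dp": [0,0,0],"spin": 0,"grip": -1},{"dp": [0,0,0],"spin": 0,"grip": -1},{"dp": [0,0,0],"spin": 0,"grip": -1},{"dp": [0,0,0],"spin": 0,"grip": -1},{"dp": [0,0,0],"spin": 0,"grip": -1},{"dp": [0,0,0],"spin": 0,"grip": -1},{"dp": [0,0,0],"spin": 0,"grip": -1}]' --force 40

```text
time: 4.08
position: [0.3973, 0.2581, -0.0096]
orientation: [179.9, 0.0, 150.0]
wrist_force: [0.0, 0.4, 6.3]
gripper_width: 0.262
gripper_force: 39.6
```

```bash
python3 m.py .3965 .2571 .08 150 .4788 -.0049 .08 189.8
```

```text
t 4.08 p [ 0.3973  0.2581 -0.0096] [1.7987e+02 4.0000e-02 1.5000e+02] F [0.  0.4 6.3] w 22.3 gf 39.6 j [-48.  22.  11. 124.  -7.  35.  28.]
dp [ 0.0002 -0.0017 -0.1194] spin -0.0
dp [-0.2695 -0.2494 -0.1194] spin -0.2211
```

>>> drive_tool --commands '[{"dp": [0,0,-0.03],"spin": 0,"grip": -1},{"dp": [0,0,-0.07],"spin": 0,"grip": -1},{"dp": [-0.02,-0.02,-0.119],"spin": 0,"grip": -1},{"dp": [-0.06,-0.055,-0.119],"spin": -0.03,"grip": -1},{"dp": [-0.1,-0.093,-0.119],"spin": -0.06,"grip": -1},{"dp": [-0.14,-0.13,-0.119],"spin": -0.09,"grip": -1},{"dp": [-0.18,-0.167,-0.119],"spin": -0.12,"grip": -1},{"dp": [-0.21,-0.195,-0.119],"spin": -0.15,"grip": -1},{"dp": [-0.24,-0.222,-0.119],"spin": -0.18,"grip": -1},{"dp": [-0.26,-0.24,-0.119],"spin": -0.21,"grip": -1},{"dp": [-0.2695,-0.2494,-0.119],"spin": -0.221,"grip": -1},{"dp": [-0.2695,-0.2494,-0.119],"spin": -0.221,"grip": -1}]'

```text
time: 5.08
position: [0.4774, -0.0096, 0.0783]
orientation: [-179.9, -0.1, -170.5]
wrist_force: [-0.5, 0.8, -1.4]
gripper_width: 0.26
gripper_force: 39.5
```

```bash
python3 m.py .4788 -.0049 .015 189.8; python3 shot.py a3 200 130 130 98 6 top
```

```text
t 5.08 p [ 0.4774 -0.0096  0.0783] [-1.7991e+02 -7.0000e-02 -1.7054e+02] F [-0.5  0.8 -1.4] w 22.1 gf 39.5 j [-21.  13.  19. 122.  -6.  46. 101.]
dp [-0.0029  0.0059  0.0844] spin -0.0019
```

View pics/a3.png

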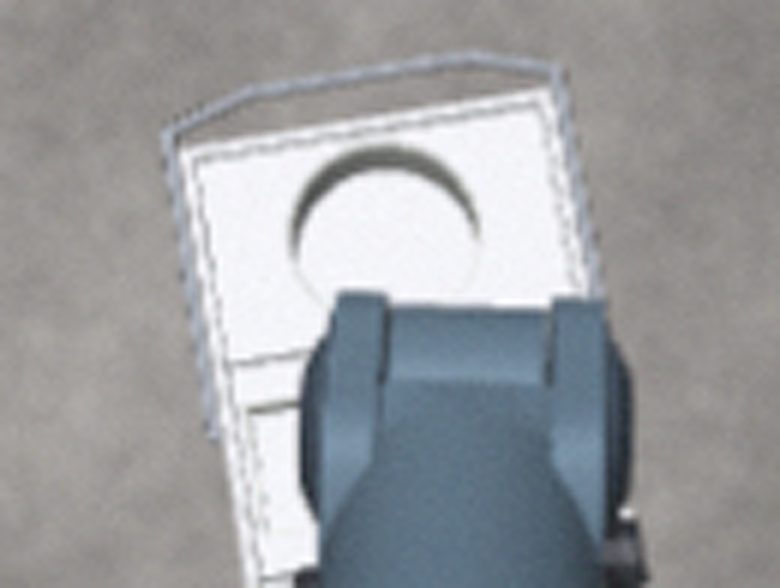

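The arm hides the squeegee; the well at (385,235) and the caddy haven't moved. I'll settle and lower partway.

>>> drive_tool --commands '[{"dp": [0,0,0],"spin": 0,"grip": -1},{"dp": [0,0,0],"spin": 0,"grip": -1},{"dp": [0,0,0.01],"spin": 0,"grip": -1},{"dp": [0,0,0.02],"spin": 0,"grip": -1},{"dp": [0,0,0.03],"spin": 0,"grip": -1},{"dp": [0,0,0.03],"spin": 0,"grip": -1},{"dp": [0,0,0.03],"spin": 0,"grip": -1}]'

```text
time: 5.72
position: [0.4767, -0.0056, 0.0552]
orientation: [-180.0, -0.1, -170.2]
wrist_force: [0.0, 0.8, -0.8]
gripper_width: 0.264
gripper_force: 39.5
```

```bash
python3 m.py .4788 -.0049 .015 189.8; python3 shot.py a4 230 160 120 90 6 scene
```

```text
t 5.72 p [ 0.4767 -0.0056  0.0552] [-1.8000e+02 -1.5000e-01 -1.7019e+02] F [ 0.   0.8 -0.8] w 22.4 gf 39.5 j [-20.  16.  18. 122.  -7.  43. 102.]
dp [-0.003   0.0005  0.0535] spin 0.0001
```

View pics/a4.png

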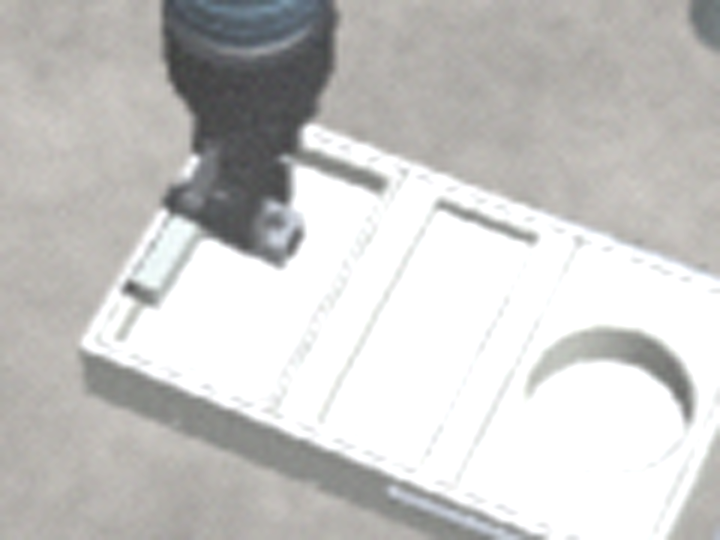

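The channel's near end is at (140,292) and the socket end at (285,240), over the wide recess. I'll check this against the expected projection.

```bash
python3 - <<'E'
from h import *
d=load("a4");T=np.linalg.inv(d["world_from_camera"])
t=np.radians(9.8);o=np.array([.4767,-.0056])-.008*np.array([np.cos(t),np.sin(t)])
L=lambda a,b,z:[*(o+[a*np.cos(t)-b*np.sin(t),a*np.sin(t)+b*np.cos(t)]),z]
q=np.array([L(-.032,-.058,.085),L(-.013,-.058,.085),L(-.032,-.058,.065),L(.03,-.012,.087),L(.03,.012,.087)])
uv=cv2.projectPoints(q,cv2.Rodrigues(T[:3,:3])[0],T[:3,3],d["K"],d["distortion"])[0][:,0];print(((uv-[230,160]+.5)*6).round(0))
E
```

```text
[[125. 277.]
 [161. 291.]
 [128. 299.]
 [286. 248.]
 [308. 210.]]
```

>>> drive_tool --commands '[{"dp": [-0.002,0,0.015],"spin": 0,"grip": -1},{"dp": [-0.002,0,0.03],"spin": 0,"grip": -1},{"dp": [-0.002,0,0.04],"spin": 0,"grip": -1},{"dp": [-0.002,0,0.047],"spin": 0,"grip": -1},{"dp": [-0.002,0,0.051],"spin": 0,"grip": -1},{"dp": [-0.002,0,0.052],"spin": 0,"grip": -1}]'

```text
time: 6.27
position: [0.4785, -0.0057, 0.0162]
orientation: [-180.0, -0.1, -170.2]
wrist_force: [1.1, -0.6, -0.9]
gripper_width: 0.265
gripper_force: 39.5
```

>>> drive_tool --commands '[{"dp": [0,0,0],"spin": 0,"grip": -1},{"dp": [0,0,0],"spin": 0,"grip": 0.1},{"dp": [0,0,0],"spin": 0,"grip": 0.1},{"dp": [0,0,0],"spin": 0,"grip": 0.1},{"dp": [0,0,0],"spin": 0,"grip": 0.1},{"dp": [0,0,-0.02],"spin": 0,"grip": 0.1},{"dp": [0,0,-0.05],"spin": 0,"grip": 0.1},{"dp": [0,0,-0.1],"spin": 0,"grip": 0.1},{"dp": [0,0,-0.12],"spin": 0,"grip": 0.1},{"dp": [0,0,-0.12],"spin": 0,"grip": 0.1}]'

```text
time: 7.1
position: [0.4835, -0.0053, 0.1118]
orientation: [180.0, 0.6, -170.2]
wrist_force: [0.2, 1.1, -0.1]
gripper_width: 0.547
gripper_force: 0.0
```

```bash
python3 m.py .577 -.272 .09 196
```

```text
t 7.1 p [ 0.4835 -0.0053  0.1118] [ 179.99    0.57 -170.23] F [ 0.2  1.1 -0.1] w 46.5 gf 0.0 j [-22.  10.  19. 120.  -4.  50. 100.]
dp [-0.0625 -0.3716  0.0291] spin -0.0346
```

```bash
python3 shot.py a5 230 160 120 90 6 scene; python3 - <<'E'
from h import *
W=cloud(load("a5"));p=np.array([.4815,-.0053,.1110])
s=W.reshape(-1,3)-p;s=s[(np.hypot(s[:,0],s[:,1])<.06)&(s[:,2]>-.045)&(s[:,2]<.1)]
print(np.c_[np.histogram(s[:,2],np.arange(-.045,.1,.005))].T if 0 else np.histogram(s[:,2],np.arange(-.045,.1,.005))[0])
q=s[(s[:,2]<.05)];q=q[np.argsort(q[:,2])];print(q[:25].round(3))
E
```

```text
[ 0  0  0  0  0  0  0  0  0  0  0  0  0  0  0  8  8 17 13  6 11 13  6  9
 16 21 21  7 27]
[[ 0.007  0.024  0.031]
 [ 0.007  0.032  0.032]
 [ 0.005  0.026  0.032]
 [ 0.003  0.024  0.032]
 [-0.004  0.024  0.032]
 [ 0.014 -0.029  0.032]
 [-0.006  0.022  0.033]
 [ 0.001  0.022  0.034]
 [ 0.011 -0.034  0.036]
 [ 0.009  0.025  0.037]
 [-0.004  0.024  0.037]
 [ 0.017 -0.023  0.038]
 [ 0.001  0.022  0.039]
 [ 0.004  0.023  0.039]
 [ 0.02  -0.027  0.039]
 [ 0.009  0.026  0.04 ]
 [ 0.005  0.027  0.04 ]
 [ 0.007  0.024  0.04 ]
 [ 0.016 -0.035  0.04 ]
 [ 0.017 -0.027  0.041]
 [ 0.006 -0.035  0.042]
 [ 0.012 -0.035  0.042]
 [ 0.015 -0.029  0.042]
 [ 0.008 -0.034  0.043]
 [ 0.019 -0.03   0.043]]
```

View pics/a5.png

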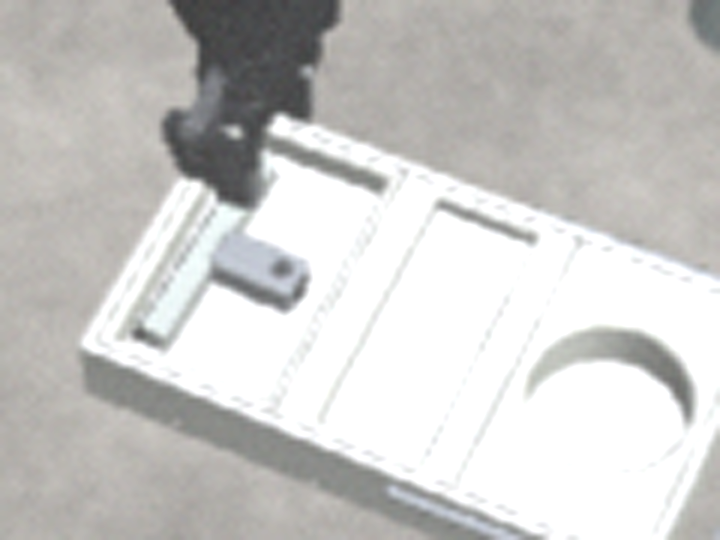

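Squeegee head lies flat in the wide recess (channel end (150,330), socket end (295,290)). The depth readings put the tips about 31 mm above the reported TCP at this opening. On to the scraper.

>>> drive_tool --commands '[{"dp": [-0.0625,-0.3716,0.0291],"spin": -0.0346,"grip": 0.1},{"dp": [-0.0625,-0.3716,0.0291],"spin": -0.0346,"grip": 0.1},{"dp": [-0.0625,-0.3716,0.0291],"spin": -0.0346,"grip": 0.1},{"dp": [-0.0625,-0.3716,0.0291],"spin": -0.0346,"grip": 0.1},{"dp": [-0.0625,-0.3716,0.0291],"spin": -0.0346,"grip": 0.1},{"dp": [-0.0625,-0.3716,0.0291],"spin": -0.0346,"grip": 0.1},{"dp": [-0.0625,-0.3716,0.0291],"spin": -0.0346,"grip": 0.1},{"dp": [-0.0625,-0.3716,0.0291],"spin": -0.0346,"grip": 0.1},{"dp": [-0.0625,-0.3716,0.0291],"spin": -0.0346,"grip": 0.1},{"dp": [-0.0625,-0.3716,0.0291],"spin": -0.0346,"grip": 0.1},{"dp": [-0.0625,-0.3716,0.0291],"spin": -0.0346,"grip": 0.1},{"dp": [-0.0625,-0.3716,0.0291],"spin": -0.0346,"grip": 0.1}]'

```text
time: 8.15
position: [0.5727, -0.2695, 0.0847]
orientation: [179.9, -0.0, -163.8]
wrist_force: [-0.2, -0.7, 0.6]
gripper_width: 0.551
gripper_force: 0.0
```

```bash
python3 m.py .577 -.272 -.010 196
```

```text
t 8.15 p [ 0.5727 -0.2695  0.0847] [ 1.7988e+02 -3.0000e-02 -1.6382e+02] F [-0.2 -0.7  0.6] w 46.8 gf 0.0 j [  3.  29.  23. 100. -14.  54. 138.]
dp [-0.0045 -0.0048  0.1263] spin 0.001
```

>>> drive_tool --commands '[{"dp": [-0.004,-0.003,0.03],"spin": 0,"grip": 0.1},{"dp": [-0.004,-0.003,0.06],"spin": 0,"grip": 0.1},{"dp": [-0.004,-0.003,0.09],"spin": 0,"grip": 0.1},{"dp": [-0.004,-0.003,0.11],"spin": 0,"grip": 0.1},{"dp": [-0.004,-0.003,0.12],"spin": 0,"grip": 0.1},{"dp": [-0.004,-0.003,0.126],"spin": 0,"grip": 0.1},{"dp": [-0.004,-0.003,0.126],"spin": 0,"grip": 0.1},{"dp": [-0.004,-0.003,0.126],"spin": 0,"grip": 0.1}]'

```text
time: 8.82
position: [0.5771, -0.2738, -0.0082]
orientation: [-179.9, 0.1, -164.0]
wrist_force: [0.3, 0.5, -0.3]
gripper_width: 0.552
gripper_force: 0.0
```

>>> drive_tool --commands '[{"dp": [0,0,0],"spin": 0,"grip": -1},{"dp": [0,0,0],"spin": 0,"grip": -1},{"dp": [0,0,0],"spin": 0,"grip": -1},{"dp": [0,0,0],"spin": 0,"grip": -1},{"dp": [0,0,0],"spin": 0,"grip": -1},{"dp": [0,0,0],"spin": 0,"grip": -1}]' --force 50

```text
time: 9.32
position: [0.5777, -0.2742, -0.0074]
orientation: [-179.9, 0.1, -164.0]
wrist_force: [0.1, 1.0, 5.8]
gripper_width: 0.262
gripper_force: 52.6
```

```bash
python3 m.py .5635 .0097 .08 99.8
```

```text
t 9.32 p [ 0.5777 -0.2742 -0.0074] [-1.7992e+02  1.3000e-01 -1.6400e+02] F [0.1 1.  5.8] w 22.2 gf 52.6 j [  6.  37.  21. 101. -17.  45. 141.]
dp [-0.0862  0.369  -0.1166] spin 0.5345
```

>>> drive_tool --commands '[{"dp": [0,0,-0.03],"spin": 0,"grip": -1},{"dp": [0,0,-0.07],"spin": 0,"grip": -1},{"dp": [0,0,-0.1166],"spin": 0.03,"grip": -1},{"dp": [-0.007,0.03,-0.1166],"spin": 0.065,"grip": -1},{"dp": [-0.015,0.065,-0.1166],"spin": 0.1,"grip": -1},{"dp": [-0.024,0.1,-0.1166],"spin": 0.135,"grip": -1},{"dp": [-0.033,0.14,-0.1166],"spin": 0.17,"grip": -1},{"dp": [-0.042,0.18,-0.1166],"spin": 0.205,"grip": -1},{"dp": [-0.051,0.22,-0.1166],"spin": 0.24,"grip": -1},{"dp": [-0.058,0.25,-0.1166],"spin": 0.275,"grip": -1},{"dp": [-0.065,0.28,-0.1166],"spin": 0.31,"grip": -1},{"dp": [-0.07,0.3,-0.1166],"spin": 0.345,"grip": -1}]'

```text
time: 10.32
position: [0.5638, -0.0391, 0.0776]
orientation: [-180.0, -0.1, 133.8]
wrist_force: [0.4, 0.9, -1.9]
gripper_width: 0.265
gripper_force: 51.7
```

```bash
python3 m.py .5635 .0097 .07 99.8
```

```text
t 10.32 p [ 0.5638 -0.0391  0.0776] [-1.8000e+02 -1.3000e-01  1.3379e+02] F [ 0.4  0.9 -1.9] w 22.5 gf 51.7 j [-30.  25.  36. 111. -19.  50.  59.]
dp [0.0473 0.0447 0.0102] spin 0.1888
```

>>> drive_tool --commands '[{"dp": [0.01,0.008,0],"spin": 0.035,"grip": -1},{"dp": [0.02,0.017,0],"spin": 0.07,"grip": -1},{"dp": [0.03,0.026,0],"spin": 0.105,"grip": -1},{"dp": [0.04,0.035,0],"spin": 0.14,"grip": -1},{"dp": [0.048,0.042,0.005],"spin": 0.175,"grip": -1},{"dp": [0.0535,0.0464,0.01],"spin": 0.189,"grip": -1},{"dp": [0.0535,0.0464,0.015],"spin": 0.189,"grip": -1},{"dp": [0.0535,0.0464,0.02],"spin": 0.189,"grip": -1},{"dp": [0.0535,0.0464,0.02],"spin": 0.189,"grip": -1},{"dp": [0.0535,0.0464,0.02],"spin": 0.189,"grip": -1}]'

```text
time: 11.15
position: [0.5615, 0.0093, 0.063]
orientation: [-180.0, 0.0, 99.9]
wrist_force: [-0.3, 0.3, -1.4]
gripper_width: 0.266
gripper_force: 51.7
```

```bash
python3 m.py .5635 .0097 .0256 99.8;  python3 shot.py a6 230 160 120 90 6 scene; python3 - <<'E'
from h import *
from station import ctrl
p=ctrl.sense()["position"];d=load("a6");T=np.linalg.inv(d["world_from_camera"])
t=np.radians(99.8-180);o=p[:2];b=p[2]+.0074
L=lambda a,c,z:[*(o+[a*np.cos(t)-c*np.sin(t),a*np.sin(t)+c*np.cos(t)]),z+b]
q=np.array([L(.06,.018,0),L(.06,-.018,0),L(.032,.018,.02),L(.032,-.018,.02),L(-.06,.012,.03),L(-.06,-.012,.03)])
uv=cv2.projectPoints(q,cv2.Rodrigues(T[:3,:3])[0],T[:3,3],d["K"],d["distortion"])[0][:,0];print(((uv-[230,160]+.5)*6).round(0))
E
```

```text
t 11.15 p [0.5615 0.0093 0.063 ] [-1.7995e+02  2.0000e-02  9.9860e+01] F [-0.3  0.3 -1.4] w 22.6 gf 51.7 j [-40.  28.  42. 112. -24.  50.  25.]
dp [0.0001 0.0027 0.0499] spin 0.0003
[[401. 409.]
 [331. 381.]
 [427. 341.]
 [357. 312.]
 [497. 175.]
 [451. 157.]]
```

View pics/a6.png

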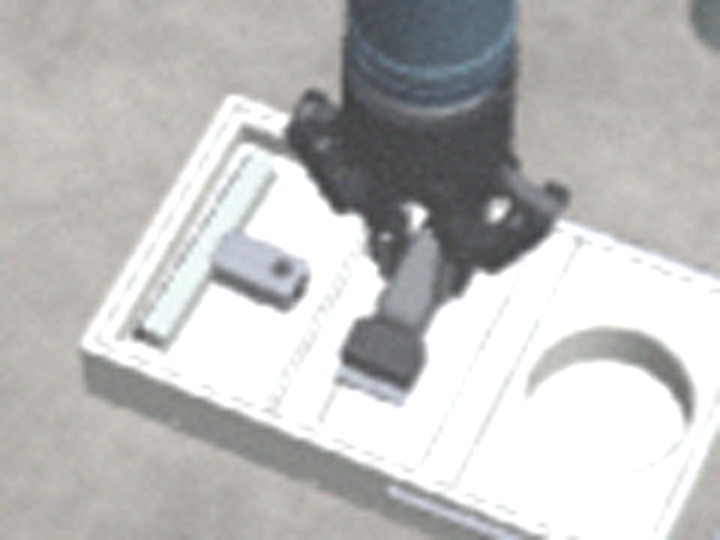

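The blade end is at (338,380)–(403,403), within 2 mm of the prediction, and lined up with the narrow recess. Lowering.

>>> drive_tool --commands '[{"dp": [0.001,0.002,0.012],"spin": 0,"grip": -1},{"dp": [0.001,0.002,0.024],"spin": 0,"grip": -1},{"dp": [0.001,0.002,0.034],"spin": 0,"grip": -1},{"dp": [0.001,0.002,0.042],"spin": 0,"grip": -1},{"dp": [0.001,0.002,0.047],"spin": 0,"grip": -1},{"dp": [0.001,0.002,0.0485],"spin": 0,"grip": -1},{"dp": [0.001,0.002,0.0485],"spin": 0,"grip": -1}]'

```text
time: 11.78
position: [0.5629, 0.0111, 0.0264]
orientation: [-179.9, 0.0, 99.9]
wrist_force: [0.6, -0.3, -2.0]
gripper_width: 0.265
gripper_force: 51.7
```

>>> drive_tool --commands '[{"dp": [0,0,0],"spin": 0,"grip": -0.1},{"dp": [0,0,0],"spin": 0,"grip": -0.1},{"dp": [0,0,0],"spin": 0,"grip": -0.1},{"dp": [0,0,0],"spin": 0,"grip": -0.1},{"dp": [0,0,-0.02],"spin": 0,"grip": -0.1},{"dp": [0,0,-0.05],"spin": 0,"grip": -0.1},{"dp": [0,0,-0.1],"spin": 0,"grip": -0.1},{"dp": [0,0,-0.15],"spin": 0,"grip": -0.1},{"dp": [0,0,-0.2],"spin": 0,"grip": -0.1},{"dp": [0,0,-0.24],"spin": 0,"grip": 0},{"dp": [0,0,-0.24],"spin": 0,"grip": 0},{"dp": [0,0,-0.24],"spin": 0,"grip": 0}]'

```text
time: 12.78
position: [0.5653, 0.0113, 0.2097]
orientation: [179.7, -0.1, 99.9]
wrist_force: [-0.4, 0.4, -0.1]
gripper_width: 0.5
gripper_force: 0.0
```

```bash
python3 m.py .576 .2825 .21 174; python3 shot.py a7 230 90 133 100 6 scene
```

```text
t 12.78 p [0.5653 0.0113 0.2097] [ 1.7967e+02 -6.0000e-02  9.9890e+01] F [-0.4  0.4 -0.1] w 42.5 gf 0.0 j [-47.  16.  49. 105. -14.  64.  17.]
dp [ 0.3538  0.0762 -0.0004] spin -0.4117
```

View pics/a7.png

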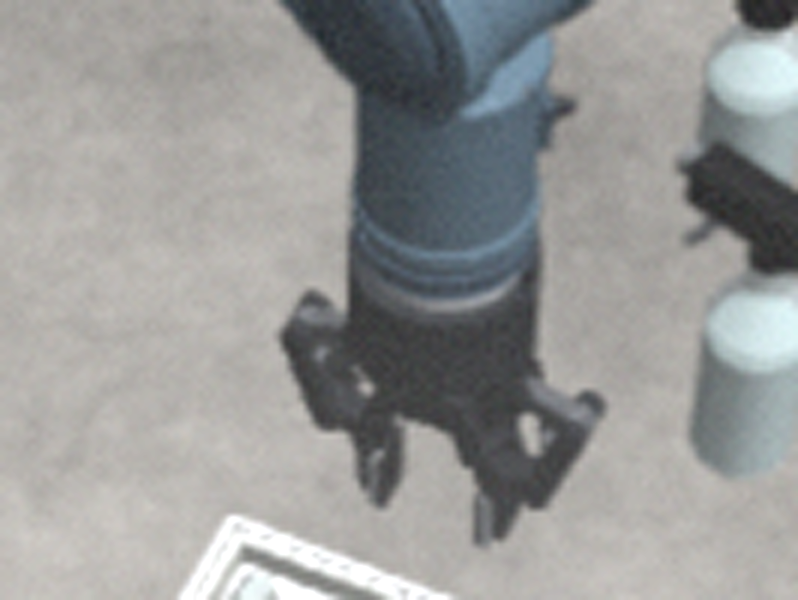

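The crop shows only the raised gripper and the spray bottle (740,380), so I'll check the scraper by depth instead.

```bash
python3 - <<'E'
from h import *
W=cloud(load("a7")).reshape(-1,3);t=np.radians(9.8);e=np.array([np.cos(t),np.sin(t)]);n=np.array([-e[1],e[0]])
r=W[:,:2]-[.5635,.0097];a,b=r@e,r@n
for lab,ca in(("narrow",0),("wide",-.094)):
  for lo in np.arange(-.07,.07,.02):
    m=(abs(a-ca)<.04)&(b>lo)&(b<lo+.02)&(W[:,2]<.1)&(W[:,2]>.0)
    print(lab,lo.round(2),m.sum(),np.percentile(W[m,2],[5,50,85,95]).round(4) if m.sum()>4 else"", ((a-ca)[m&(W[:,2]>.05)].min().round(3),(a-ca)[m&(W[:,2]>.05)].max().round(3)) if (m&(W[:,2]>.05)).any() else "")
E
```

```text
narrow -0.07 167 [0.0292 0.0406 0.047  0.0519] (np.float64(-0.035), np.float64(0.017))
narrow -0.05 189 [0.0317 0.048  0.054  0.0563] (np.float64(-0.039), np.float64(0.036))
narrow -0.03 164 [0.0306 0.0459 0.0622 0.0647] (np.float64(-0.01), np.float64(0.037))
narrow -0.01 163 [0.0297 0.0437 0.0622 0.0648] (np.float64(-0.036), np.float64(0.015))
narrow 0.01 165 [0.0292 0.0445 0.0623 0.0646] (np.float64(-0.04), np.float64(0.015))
narrow 0.03 158 [0.0307 0.0442 0.0618 0.0642] (np.float64(-0.009), np.float64(0.013))
narrow 0.05 123 [0.0285 0.0434 0.0575 0.0633] (np.float64(-0.031), np.float64(0.037))
narrow 0.07 128 [0.0318 0.0435 0.047  0.0492] (np.float64(-0.02), np.float64(0.016))
wide -0.07 113 [0.0213 0.0287 0.0429 0.0463] 
wide -0.05 177 [0.0205 0.027  0.044  0.0464] (np.float64(-0.021), np.float64(-0.019))
wide -0.03 209 [0.0207 0.0302 0.0449 0.0472] (np.float64(0.024), np.float64(0.024))
wide -0.01 166 [0.0224 0.0442 0.0479 0.0497] (np.float64(-0.039), np.float64(0.017))
wide 0.01 120 [0.0213 0.0284 0.0436 0.0473] 
wide 0.03 150 [0.0203 0.0264 0.0422 0.0456] 
wide 0.05 153 [0.0206 0.0265 0.0389 0.0442] 
wide 0.07 169 [0.0222 0.0414 0.0456 0.0477] (np.float64(-0.034), np.float64(0.036))
```

Both parts are in and level by depth (scraper handle top .063, head .053). Now the spray bottle.

>>> drive_tool --commands '[{"dp": [0.05,0.01,-0.01],"spin": -0.0375,"grip": 0},{"dp": [0.1,0.021,-0.01],"spin": -0.075,"grip": 0},{"dp": [0.15,0.032,-0.01],"spin": -0.112,"grip": 0},{"dp": [0.2,0.043,-0.01],"spin": -0.15,"grip": 0},{"dp": [0.24,0.052,-0.01],"spin": -0.187,"grip": 0},{"dp": [0.28,0.06,-0.01],"spin": -0.225,"grip": 0},{"dp": [0.31,0.067,-0.01],"spin": -0.262,"grip": 0},{"dp": [0.33,0.071,-0.01],"spin": -0.3,"grip": 0},{"dp": [0.345,0.074,-0.01],"spin": -0.337,"grip": 0},{"dp": [0.354,0.076,-0.01],"spin": -0.375,"grip": 0},{"dp": [0.354,0.076,-0.01],"spin": -0.4117,"grip": 0},{"dp": [0.354,0.076,-0.01],"spin": -0.4117,"grip": 0}]'

```text
time: 13.83
position: [0.572, 0.2829, 0.2116]
orientation: [-179.8, -0.2, 174.2]
wrist_force: [-0.6, -0.8, 0.0]
gripper_width: 0.504
gripper_force: 0.0
```

>>> drive_tool --commands '[{"dp": [0,0,0],"spin": 0,"grip": 0.1},{"dp": [0,0,0],"spin": 0,"grip": 0.1},{"dp": [0,0,0],"spin": 0,"grip": 0.1},{"dp": [0,0,0],"spin": 0,"grip": 0.1}]'

```text
time: 14.17
position: [0.5739, 0.282, 0.2142]
orientation: [-180.0, -0.0, 173.9]
wrist_force: [-0.7, 0.6, 0.2]
gripper_width: 0.55
gripper_force: 0.0
```

```bash
python3 m.py .576 .2825 .141 174; python3 shot.py a8 300 65 80 60 10 scene;python3 - <<'E'
from h import *
from station import ctrl
p=ctrl.sense()["position"];d=load("a8");T=np.linalg.inv(d["world_from_camera"])
P=lambda q:((cv2.projectPoints(np.array(q,float),cv2.Rodrigues(T[:3,:3])[0],T[:3,3],d["K"],d["distortion"])[0][:,0]-[300,65]+.5)*10).round(0).tolist()
print(P([p+[0,0,.031],[.576,.2825,.192],[.576,.2825,.105]]))
t=np.radians(-6);L=lambda a,b,z:[.576+a*np.cos(t)-b*np.sin(t),.2825+a*np.sin(t)+b*np.cos(t),z]
print(P([L(.025,.013,.192),L(.025,-.013,.192),L(-.049,-.013,.192),L(-.049,.013,.192),L(0,-.028,.0),L(.028,0,0)]))
E
```

```text
t 14.17 p [0.5739 0.282  0.2142] [-1.7997e+02 -2.0000e-02  1.7389e+02] F [-0.7  0.6  0.2] w 46.7 gf 0.0 j [-52.  22.  29.  94. -11.  67.  63.]
dp [-0.0028  0.001   0.0976] spin -0.0006
[[602.0, 456.0], [588.0, 586.0], [556.0, 778.0]]
[[685.0, 604.0], [631.0, 656.0], [426.0, 526.0], [481.0, 476.0], [467.0, 1041.0], [591.0, 1034.0]]
```

View pics/a8.png

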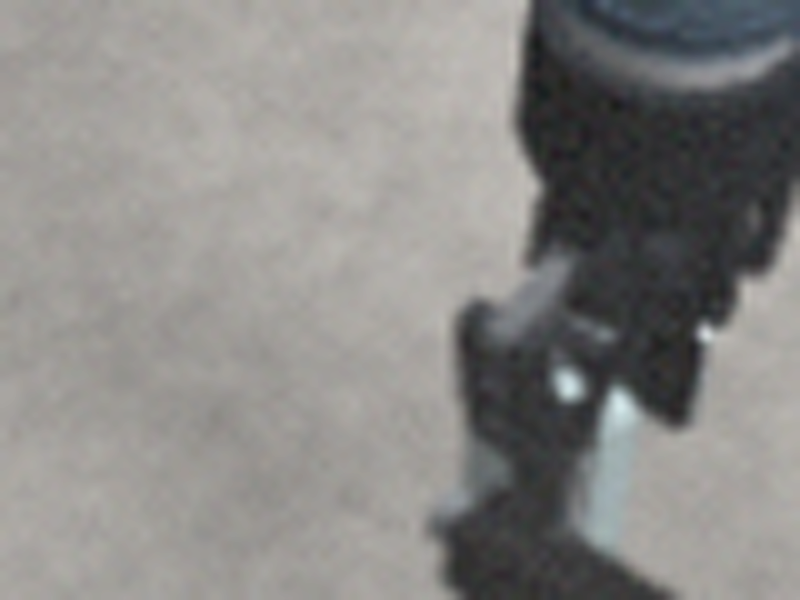

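Head's far edge passes (600,550) and the nozzle is at (435,525), matching my estimate. Fingers straddle it, so descending.

>>> drive_tool --commands '[{"dp": [-0.002,0.001,0.015],"spin": 0,"grip": 0.1},{"dp": [-0.002,0.001,0.03],"spin": 0,"grip": 0.1},{"dp": [-0.002,0.001,0.045],"spin": 0,"grip": 0.1},{"dp": [-0.002,0.001,0.06],"spin": 0,"grip": 0.1},{"dp": [-0.002,0.001,0.075],"spin": 0,"grip": 0.1},{"dp": [-0.002,0.001,0.087],"spin": 0,"grip": 0.1},{"dp": [-0.002,0.001,0.095],"spin": 0,"grip": 0.1},{"dp": [-0.002,0.001,0.0976],"spin": 0,"grip": 0.1},{"dp": [-0.002,0.001,0.0976],"spin": 0,"grip": 0.1},{"dp": [-0.002,0.001,0.0976],"spin": 0,"grip": 0.1}]'

```text
time: 15.05
position: [0.5759, 0.2833, 0.1416]
orientation: [180.0, 0.0, 174.0]
wrist_force: [-0.2, 0.3, -0.7]
gripper_width: 0.55
gripper_force: 0.0
```

>>> drive_tool --commands '[{"dp": [0,0,0],"spin": 0,"grip": -0.2},{"dp": [0,0,0],"spin": 0,"grip": -0.3},{"dp": [0,0,0],"spin": 0,"grip": -0.4},{"dp": [0,0,0],"spin": 0,"grip": -0.6},{"dp": [0,0,0],"spin": 0,"grip": -1},{"dp": [0,0,0],"spin": 0,"grip": -1},{"dp": [0,0,0],"spin": 0,"grip": -1},{"dp": [0,0,0],"spin": 0,"grip": -1}]' --force 60

```text
time: 15.72
position: [0.5762, 0.2843, 0.1424]
orientation: [179.9, 0.1, 174.0]
wrist_force: [0.8, 2.7, 5.0]
gripper_width: 0.29
gripper_force: 60.1
```

```bash
python3 m.py .576 .2825 .221 174 .6561 .0257 .221 174
```

```text
t 15.72 p [0.5762 0.2843 0.1424] [1.7988e+02 9.0000e-02 1.7402e+02] F [0.8 2.7 5. ] w 24.6 gf 60.1 j [-51.  26.  27.  97. -14.  60.  65.]
dp [-0.     -0.0024 -0.1048] spin 0.0001
dp [-0.1419 -0.3318 -0.1048] spin 0.0001
```

>>> drive_tool --commands '[{"dp": [0,0,-0.01],"spin": 0,"grip": -1},{"dp": [0,0,-0.025],"spin": 0,"grip": -1},{"dp": [0,0,-0.045],"spin": 0,"grip": -1},{"dp": [0,0,-0.065],"spin": 0,"grip": -1},{"dp": [0,0,-0.085],"spin": 0,"grip": -1},{"dp": [-0.003,-0.007,-0.1],"spin": 0,"grip": -1},{"dp": [-0.009,-0.021,-0.105],"spin": 0,"grip": -1},{"dp": [-0.018,-0.042,-0.105],"spin": 0,"grip": -1},{"dp": [-0.029,-0.068,-0.105],"spin": 0,"grip": -1},{"dp": [-0.04,-0.094,-0.105],"spin": 0,"grip": -1},{"dp": [-0.051,-0.12,-0.105],"spin": 0,"grip": -1},{"dp": [-0.062,-0.145,-0.105],"spin": 0,"grip": -1}]'

```text
time: 16.72
position: [0.6097, 0.1662, 0.2188]
orientation: [-179.8, -0.1, 173.9]
wrist_force: [-0.1, 0.5, -4.6]
gripper_width: 0.291
gripper_force: 59.0
```

>>> drive_tool --commands '[{"dp": [-0.011,-0.026,0],"spin": 0,"grip": -1},{"dp": [-0.022,-0.052,0],"spin": 0,"grip": -1},{"dp": [-0.033,-0.078,0],"spin": 0,"grip": -1},{"dp": [-0.044,-0.104,0],"spin": 0,"grip": -1},{"dp": [-0.055,-0.13,0],"spin": 0,"grip": -1},{"dp": [-0.065,-0.153,0],"spin": 0,"grip": -1},{"dp": [-0.073,-0.171,0],"spin": 0,"grip": -1},{"dp": [-0.078,-0.182,0],"spin": 0,"grip": -1},{"dp": [-0.08,-0.187,0],"spin": 0,"grip": -1},{"dp": [-0.08,-0.187,0],"spin": 0,"grip": -1},{"dp": [-0.08,-0.187,0],"spin": 0,"grip": -1},{"dp": [-0.08,-0.187,0],"spin": 0,"grip": -1}]'

```text
time: 17.72
position: [0.6549, 0.0265, 0.2196]
orientation: [179.9, -0.1, 174.1]
wrist_force: [1.1, -0.2, -3.8]
gripper_width: 0.293
gripper_force: 59.0
```

```bash
python3 m.py .6561 .0257 .1534 174; python3 shot.py a9 260 110 133 100 6 scene;python3 - <<'E'
from h import *
from station import ctrl
p=ctrl.sense()["position"];d=load("a9");T=np.linalg.inv(d["world_from_camera"])
P=lambda q:((cv2.projectPoints(np.array(q,float),cv2.Rodrigues(T[:3,:3])[0],T[:3,3],d["K"],d["distortion"])[0][:,0]-[260,110]+.5)*6).round(0).tolist()
b=p[2]-.1424;v=np.array([.6,-.8])*.028;r=np.array([.81,.59])*.028
print("base near,left,right; shoulder L,R (z .09)",P([[*(p[:2]+v),b],[*(p[:2]-r),b],[*(p[:2]+r),b],[*(p[:2]-r),b+.09],[*(p[:2]+r),b+.09]]))
E
```

```text
t 17.72 p [0.6549 0.0265 0.2196] [ 1.7993e+02 -7.0000e-02  1.7414e+02] F [ 1.1 -0.2 -3.8] w 24.9 gf 59.0 j [-31.  24.  34.  91. -14.  69.  89.]
dp [-0.0017 -0.001   0.0883] spin 0.0008
base near,left,right; shoulder L,R (z .09) [[430.0, 713.0], [366.0, 662.0], [486.0, 660.0], [376.0, 558.0], [503.0, 556.0]]
```

View pics/a9.png

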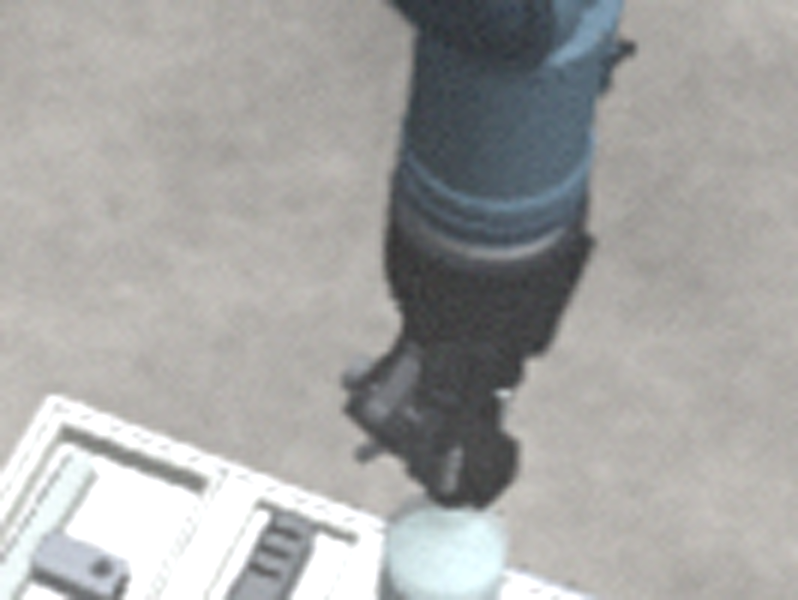

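The shoulder spans (385–508, 560), within about 3 mm of the prediction, the bottle hangs upright, and both packed parts are visible. Lowering into the well.

>>> drive_tool --commands '[{"dp": [0,0,0.008],"spin": 0,"grip": -1},{"dp": [0,0,0.018],"spin": 0,"grip": -1},{"dp": [0,0,0.028],"spin": 0,"grip": -1},{"dp": [0,0,0.038],"spin": 0,"grip": -1},{"dp": [0,0,0.048],"spin": 0,"grip": -1},{"dp": [0,0,0.056],"spin": 0,"grip": -1},{"dp": [0,0,0.063],"spin": 0,"grip": -1},{"dp": [0,0,0.069],"spin": 0,"grip": -1},{"dp": [0,0,0.074],"spin": 0,"grip": -1},{"dp": [0,0,0.077],"spin": 0,"grip": -1},{"dp": [0,0,0.079],"spin": 0,"grip": -1},{"dp": [0,0,0.079],"spin": 0,"grip": -1}]'

```text
time: 18.77
position: [0.6553, 0.0244, 0.1606]
orientation: [-180.0, -0.0, 174.0]
wrist_force: [0.4, 0.6, -3.2]
gripper_width: 0.292
gripper_force: 59.0
```

```bash
python3 m.py .6561 .0257 .1534 174
```

```text
t 18.77 p [0.6553 0.0244 0.1606] [-1.8000e+02 -2.0000e-02  1.7399e+02] F [ 0.4  0.6 -3.2] w 24.8 gf 59.0 j [-30.  28.  32.  94. -16.  63.  91.]
dp [-0.0009  0.0018  0.0096] spin -0.0
```

>>> drive_tool --commands '[{"dp": [0,0.001,0.0015],"spin": 0,"grip": -1},{"dp": [0,0.001,0.003],"spin": 0,"grip": -1},{"dp": [0,0.001,0.0045],"spin": 0,"grip": -1},{"dp": [0,0.001,0.006],"spin": 0,"grip": -1},{"dp": [0,0.001,0.0072],"spin": 0,"grip": -1},{"dp": [0,0.001,0.008],"spin": 0,"grip": -1},{"dp": [0,0.001,0.008],"spin": 0,"grip": -1}]'

```text
time: 19.35
position: [0.6552, 0.0251, 0.1546]
orientation: [-180.0, -0.0, 174.0]
wrist_force: [0.8, 0.5, -3.9]
gripper_width: 0.289
gripper_force: 59.0
```

>>> drive_tool --commands '[{"dp": [0,0,0.0007],"spin": 0,"grip": -1},{"dp": [0,0,0.0013],"spin": 0,"grip": -1},{"dp": [0,0,0.002],"spin": 0,"grip": -1},{"dp": [0,0,0.002],"spin": 0,"grip": -1},{"dp": [0,0,0.002],"spin": 0,"grip": -1}]'

```text
time: 19.77
position: [0.6556, 0.0251, 0.1535]
orientation: [180.0, 0.0, 174.0]
wrist_force: [-0.6, 0.1, -2.3]
gripper_width: 0.289
gripper_force: 59.1
```

>>> drive_tool --commands '[{"dp": [0,0,0.0006],"spin": 0,"grip": -1},{"dp": [0,0,0.0012],"spin": 0,"grip": -1},{"dp": [0,0,0.0012],"spin": 0,"grip": -1},{"dp": [0,0,0.0012],"spin": 0,"grip": -1}]'

```text
time: 20.1
position: [0.656, 0.0252, 0.1534]
orientation: [180.0, 0.1, 174.0]
wrist_force: [-1.2, 0.7, 1.8]
gripper_width: 0.291
gripper_force: 59.8
```

The bottle is on the floor of the well with about 5 N. Release slowly and retreat.

>>> drive_tool --commands '[{"dp": [0,0,0],"spin": 0,"grip": -0.36},{"dp": [0,0,0],"spin": 0,"grip": -0.3},{"dp": [0,0,0],"spin": 0,"grip": -0.2},{"dp": [0,0,0],"spin": 0,"grip": 0},{"dp": [0,0,0],"spin": 0,"grip": 0.2},{"dp": [0,0,0],"spin": 0,"grip": 0.2},{"dp": [0,0,-0.01],"spin": 0,"grip": 0.2},{"dp": [0,0,-0.03],"spin": 0,"grip": 0.2},{"dp": [0,0,-0.06],"spin": 0,"grip": 0.2},{"dp": [0,0,-0.1],"spin": 0,"grip": 0.2},{"dp": [0,0,-0.14],"spin": 0,"grip": 0.2},{"dp": [0,0,-0.16],"spin": 0,"grip": 0.2}]'

```text
time: 21.1
position: [0.6575, 0.0247, 0.2776]
orientation: [179.9, 0.4, 174.0]
wrist_force: [0.6, -0.4, 0.5]
gripper_width: 0.601
gripper_force: 0.0
```

>>> drive_tool --commands '[{"dp": [0,0.04,-0.03],"spin": 0,"grip": 0.2},{"dp": [0,0.09,-0.03],"spin": 0,"grip": 0.2},{"dp": [0,0.14,-0.03],"spin": 0,"grip": 0.2},{"dp": [0,0.19,-0.03],"spin": 0,"grip": 0.2},{"dp": [0,0.22,-0.03],"spin": 0,"grip": 0.2},{"dp": [0,0.22,-0.03],"spin": 0,"grip": 0.2},{"dp": [0,0.22,-0.03],"spin": 0,"grip": 0.2}]'

```text
time: 21.68
position: [0.6722, 0.1926, 0.2947]
orientation: [180.0, -0.0, 174.3]
wrist_force: [0.3, -0.6, -0.4]
gripper_width: 0.603
gripper_force: 0.0
```

```bash
python3 m.py; python3 shot.py b1 215 150 133 100 6 scene;python3 - <<'E'
from h import *
d=load("b1");T=np.linalg.inv(d["world_from_camera"])
P=lambda q:((cv2.projectPoints(np.array(q,float),cv2.Rodrigues(T[:3,:3])[0],T[:3,3],d["K"],d["distortion"])[0][:,0]-[215,150]+.5)*6).round(0).tolist()
print("axis at z .011,.116,.203",P([[.656,.0255,.011],[.656,.0255,.116],[.656,.0255,.203]]))
E
```

```text
t 21.68 p [0.6722 0.1926 0.2947] [ 1.7999e+02 -3.0000e-02  1.7430e+02] F [ 0.3 -0.6 -0.4] w 51.2 gf 0.0 j [-41.  26.  31.  79. -14.  79.  75.]
axis at z .011,.116,.203 [[687.0, 493.0], [702.0, 380.0], [716.0, 275.0]]
```

View pics/b1.png

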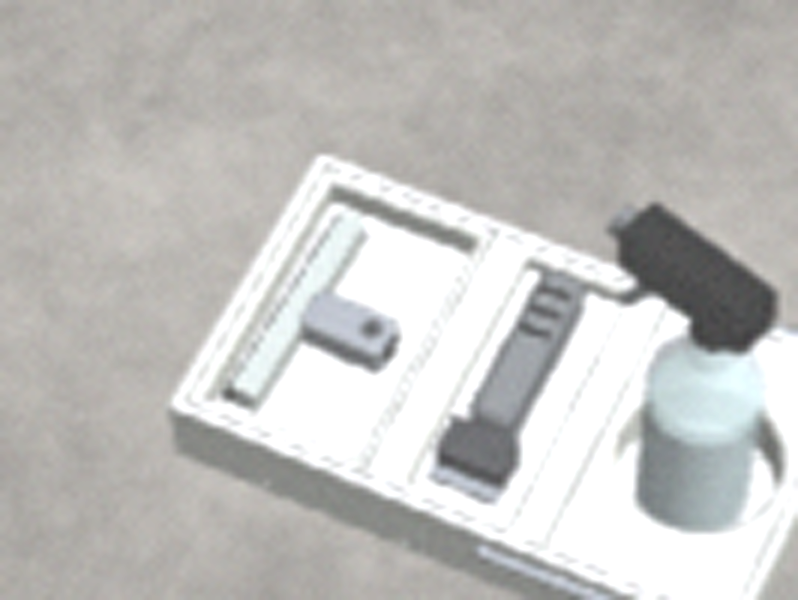

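The view shows all three parts in place: squeegee flat at (310,320), scraper flat at (510,390), bottle upright and centred in its well at (693,470), with the gripper clear. Handing in.

```bash
python3 -c "
from station import ctrl
print(ctrl.sign_off())"
```

```text
the job is handed in; nothing more can be done
None
```

I handed the job in at about 22 s of robot time: the last picture shows the squeegee head and scraper flat in their recesses and the spray bottle upright in the well; the look-alikes were never touched, and no verdict came back.

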